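# Shut the hasp of the bench locker and pin it

## Robot

A 6-joint arm with a two-finger parallel gripper is mounted at the origin on the work surface. World frame = base frame: x ahead of the robot, y to its left, z up, the work surface at z = 0. Lengths are in m, angles in rad, forces in N, time in s.
With the tool pointing down it reaches from about 0.325 to 0.775 m from the base axis. Payload 5.5 kg.
Tool frame: the origin (TCP) lies on the mounting face of the last link; the fingertips stand 173 mm ahead of it and the grasp point (between the pads) lies 155 mm ahead of it; z points along the fingers, y is the line along which they close (so a half turn about z gives the same grasp; the last joint's range is limited). The gripper opens to 85 mm and grips with 20 to 120 N. Pads are 22 mm wide; open, the fingers measure 114 mm over their backs; the gripper's body (76 mm by 85 mm) begins 54 mm behind the grasp point. The pads swing forward as they close: fully open they stand 13 mm farther back than shut.
Start: joints at [1.203, 0.091, 1.231, -0, 1.82, -0.057], TCP at [0.183, 0.571, 0.405] pointing down, gripper open.
Joint ranges: [-2.87, 2.87], [-0.86, 2.18], [0.17, 2.46], [-1.51, 4.65], [0.06, 2.69], [-2.65, 2.65]. Speed limits (rad/s): [2.57, 2.57, 3.01, 3.14, 3.14, 3.14].

## Interface

Orientations are given as [roll, pitch, yaw] about the fixed x, y, z axes, in that order (R = Rz(yaw) Ry(pitch) Rx(roll)).
In Python, from plant import bot gives the robot as it stands.
- The arm moves only by the tool jog_arm, never from a script. Its argument "targets" is one flat list of numbers, 5 for each row, row after row: the finger opening in mm, from 0 to 85.4, then the shift along the world's x, y, z in mm, then the turn about the world's z in degrees. In form: [fingers, dx, dy, dz, roll, fingers, dx, dy, dz, roll, ...]. A call has exactly 10 rows; each row is the pose to reach, as a shift and turn from the pose commanded when the call began; what a row does not reach only later rows make up. A row lasts 1/12 s, in which the tool goes at most 41.7 mm and 7.16 degrees, less where a joint would pass 70% of its speed; a pose out of reach is approached as far as the arm can. A call with a gripper value outside its range is refused whole. The fingers move at their own pace and stop on an object; the grip force is fixed at half the most. Time passes only in rows, so rows that repeat a pose let the fingers close, or fill a call up. It gives the time, the measured TCP pose, the force, the opening and the grip force at its end, in the units of the state.
- bot.get_state(): the state, without advancing time (a new reading comes with each control period).
- bot.grab_frame(name): name is "scene" or "side" or "wrist"; returns the picture (420x560x3 uint8, red, green, blue); there is no depth.
- bot.camera_model(name): a dict with "fx", "fy", "cx", "cy" (pixels), "extrinsics" (4x4, takes a point from world to camera coordinates); the wrist camera has in their place "T_tool_cam" (4x4, takes a point from camera to tool coordinates, whose origin is the TCP and whose axes are the flange's). Camera axes: x right, y down, z forward; pixel columns grow to the right and rows downward; lengths in m; the calibration is good to about 2 mm. A picture is of the moment at which its call begins: read the wrist's pose just before it. camera_model takes no time and is no camera call.
- bot.hand_in(): hands the job in; it is judged then, once.
The state is a dict: "time": time; "joint_positions": joint angles; "joint_vel": joint speeds; "joint_torque": joint torques, N m; "eef_pos": TCP position; "tool_rot": TCP orientation; "ft_force": force on the tool from outside, world axes, zero at the start; "wrist_torque": the same for the moment, N m; "gripper_width": finger opening in m; "grip_force": force on a finger pad.
Only numpy, scipy, OpenCV 4.12 (cv2) and the standard library are available. Lean on these libraries where they do the work, as an engineer would, in place of code of your own. Each camera call takes 0.05 s, during which the arm holds its last target. There are 200 camera calls.

## Task

Swing the steel hasp of the blue bench locker fully shut, over its staple and flat against the doors; then take the collared steel pin out of the wooden rack and drop it upright through the eye of the staple until its collar sits on the staple. The staple's slotted screws let it sit a little to either side, so find the eye by looking or by feel. Leave the other things on the bench and in the rack where they are.

Things in the scene. Friction and masses are not known exactly. Their poses are not given: they have to be found in the camera images.
- locker: Low blue sheet-steel locker fixed on the bench, 180 (x) x 320 (y) x 105 mm high. Origin: centre of its underside. Its +x face, 90 mm from the origin, is the door front with hasp and staple; z is up. The staple is a steel tongue sticking out level from the doors, 36 mm out, 28 mm wide (y), 8 mm thick, with an eye in it.
- hasp_hinge (a point): Point on the hasp's upright hinge axis, 5 mm in front of the door face, at mid-height of the strap (81 mm above the bench). Fixed to the locker, axes as the locker's.
- hasp (a joint): Angle of the hasp, a stiff hinge that stays where it is left. 0: shut, the strap runs from the hinge along the locker's +y, flat against the doors; pi/2: it sticks straight out along the locker's +x; up to 2.0.
- hasp_end (a point): Free end of the hasp strap, at mid-height, 136 mm from the hinge axis. The strap is steel, 4 mm thick, 36 mm high (63 to 99 mm above the bench); solid from 0 to 72 mm from the hinge axis, then a slot 14 mm high up to 126 mm, through which the staple passes.
- catch (a point): Nominal centre of the staple's eye, on the staple's top surface, 85 mm above the bench, 22 mm in front of the door face. The eye is upright, right through, 15 mm (locker x) by 11.5 mm (locker y). The real staple with its eye may sit up to 8 mm from this point towards the locker's +y or -y; its height and distance from the doors are exact.
- rack: Wooden block fixed on the bench, 200 (x) x 60 (y) x 40 mm high, origin at the centre of its underside, with three bores 11 mm wide and 30 mm deep at x = -65, 0 and +65 mm; each holds one upright piece.
- pin: Loose steel drop pin standing in one bore of the rack. Origin: centre of its foot, z up along the pin. Shank 10 mm diameter from 0 to 50 mm with a 1 mm chamfered foot; collar 20 mm diameter from 50 to 55 mm; plain round grip 14 mm diameter from 55 to 88 mm (top).
- dowel: Bystander: plain wooden dowel, 10 mm diameter, 80 mm long, upright in another bore. Origin at its foot.
- punch: Bystander: dark steel punch, 10 mm diameter, 62 mm long with a 16 mm wide grip at its top, upright in another bore. Origin at its foot.
- hammer: Bystander: hammer with a wooden handle, about 300 mm long, lying on the bench beyond the locker.
- glue: Bystander: white glue bottle with orange cap, 60 mm diameter, 150 mm high, to the right. Origin: centre of its foot.
- offcut: Bystander: wooden offcut 160 x 70 x 45 mm lying on the bench. Origin: centre of its underside.
Not all that is in view belongs to the job. What is meant by the pin is not red, and is the smaller of those in its own colour.

How it is judged:
By the outcome, as a careful person would: the job done as asked, in the order asked, and still so for the second after the job is handed in, with the robot touching nothing.
It also fails if it takes over 64 s, if anything falls off the work surface, if the arm or the gripper's body presses on something with over 40 N, if the wrist force passes 120 N, or if a joint passes its speed limit or range.

## Working session

There is one attempt and no reset: what is moved stays moved. The work goes in short steps, Python scripts to look and compute and a tool call to move; the robot and the scene stay as the last step left them, time stands still between calls to the robot, and variables do not carry over. Pictures are saved under pics/ and viewed, at most 10 in all, crops included, and the job is handed in when it is done.

Besides the shell and the picture viewer there is one more tool, called after "Emit:" as name(argument=value, ...) on one line, values as JSON. jog_arm: Moves the arm, as the interface text tells. Its arguments: {"type":"object","properties":{"targets":{"type":"array","items":{"type":"number"}}},"required":["targets"]}

```bash
mkdir -p pics; ls; python3 - <<'E'
from plant import bot
import cv2,numpy as np
s=bot.get_state();print(s)
ims=[]
for n in["scene","side","wrist"]:
    c=bot.camera_model(n);print(n,{k:np.round(v,4).tolist() for k,v in c.items()})
    im=bot.grab_frame(n)[:,:,::-1];cv2.imwrite(f"pics/{n}0.png",im)
    cv2.imwrite(f"pics/{n}0b.png",cv2.resize(im,(784,588),interpolation=cv2.INTER_CUBIC))
E
```

```text
pics
{'time': 0.0, 'joint_positions': array([ 1.20328823e+00,  9.18390430e-02,  1.23193912e+00,  8.50136537e-06,
        1.81976583e+00, -5.66719645e-02]), 'joint_vel': array([ 4.30979385e-04,  8.01957590e-05,  2.00144468e-05,  4.10115482e-04,
       -1.54293091e-03,  4.90157400e-04]), 'joint_torque': array([-2.11833176e-03, -4.58726764e+01, -4.18012691e+01, -2.69554830e-04,
        1.16561478e-02, -5.63190412e-06]), 'eef_pos': array([0.18351501, 0.57129807, 0.40353233]), 'tool_rot': array([-3.13964491e+00, -1.18757023e-04,  2.83075849e+00]), 'ft_force': array([ 0.07396409, -0.31364415, -0.27505379]), 'wrist_torque': array([ 0.05394105, -0.02324427, -0.02386035]), 'grip_force': 0.0, 'gripper_width': 0.08549602869478853}
scene {'fx': 431.242, 'fy': 431.242, 'cx': 277.6238, 'cy': 210.0741, 'extrinsics': [[-0.5041, 0.8636, 0.0144, 0.3483], [0.6413, 0.3854, -0.6634, -0.2714], [-0.5785, -0.3251, -0.7481, 1.5831], [0.0, 0.0, 0.0, 1.0]]}
side {'fx': 540.6211, 'fy': 540.6211, 'cx': 281.0834, 'cy': 205.3012, 'extrinsics': [[-0.9995, -0.0303, -0.0073, 0.5645], [-0.0112, 0.5668, -0.8238, 0.1026], [0.0291, -0.8233, -0.5668, 1.4126], [0.0, 0.0, 0.0, 1.0]]}
wrist {'fx': 324.3289, 'fy': 324.3289, 'cx': 280.681, 'cy': 212.5548, 'T_tool_cam': [[-0.0002, -0.9487, -0.3162, 0.0803], [1.0, -0.0004, 0.0006, -0.0], [-0.0007, -0.3162, 0.9487, 0.0305], [0.0, 0.0, 0.0, 1.0]]}
```

View pics/scene0b.png

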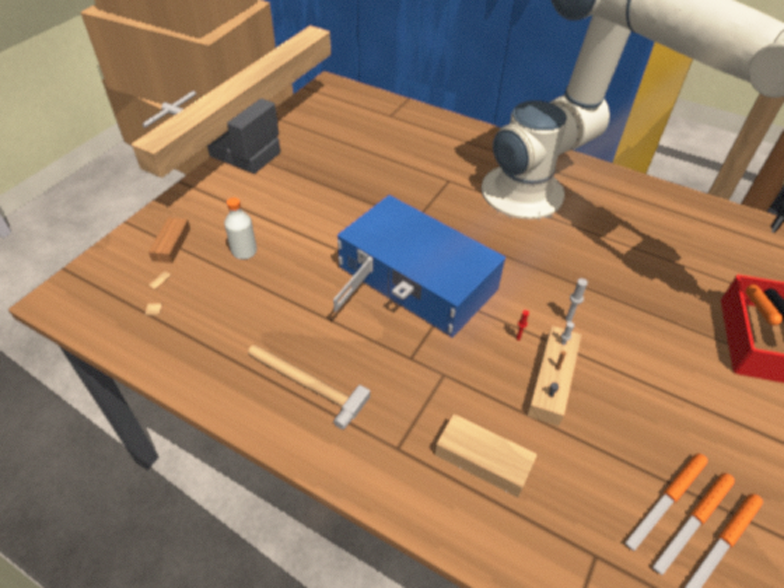

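View pics/side0b.png

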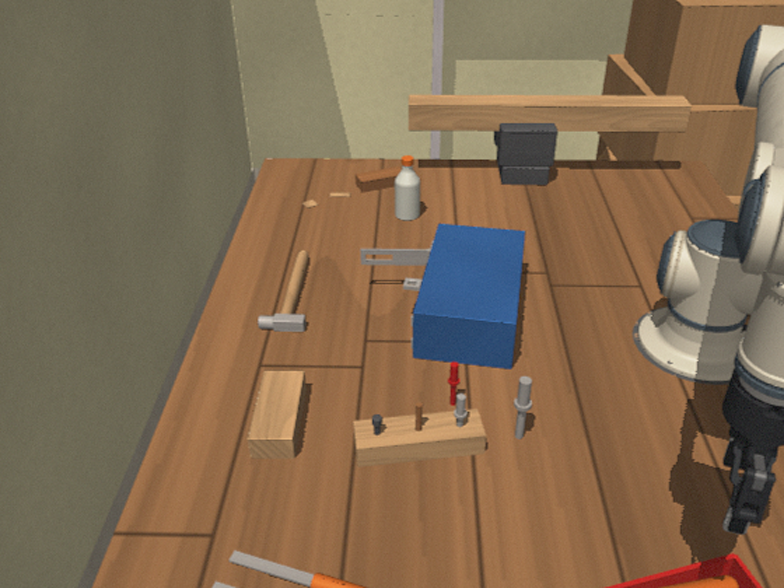

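The scene view shows the locker with its hasp sticking out near (350,285) and the staple at (403,290). The rack is at (556,375), with the small grey pin at its upper end (569,330). A larger grey pin (577,300) and a red one (523,325) stand loose outside the rack. The side view agrees: pin (461,408), dowel (418,415), punch (377,425), hasp (360–430,257), staple (412,284).

```bash
cat > h.py <<'E'
from plant import bot
import cv2,numpy as np
from scipy.spatial.transform import Rotation as Ro
def cam(n,s=None):
    c=bot.camera_model(n)
    K=np.array([[c['fx'],0,c['cx']],[0,c['fy'],c['cy']],[0,0,1]])
    if n=='wrist':
        T=np.eye(4);T[:3,:3]=Ro.from_euler('xyz',s['tool_rot']).as_matrix();T[:3,3]=s['eef_pos']
        E=np.linalg.inv(T@np.array(c['T_tool_cam']))
    else: E=np.array(c['extrinsics'])
    return K,E
def ray(C,uv):
    K,E=C;R=E[:3,:3]
    return -R.T@E[:3,3], R.T@np.linalg.solve(K,[uv[0],uv[1],1.])
def plane(C,uv,z):
    o,d=ray(C,uv);return o+d*(z-o[2])/d[2]
def tri(*cu):
    A=np.zeros((3,3));b=np.zeros(3);L=[]
    for C,uv in cu:
        o,d=ray(C,uv);d=d/np.linalg.norm(d);P=np.eye(3)-np.outer(d,d);A+=P;b+=P@o;L.append((o,P))
    x=np.linalg.solve(A,b);return x,max(np.linalg.norm(P@(x-o)) for o,P in L)
def proj(C,p):
    K,E=C;q=K@(E[:3,:3]@np.asarray(p)+E[:3,3]);return q[:2]/q[2]
E
python3 - <<'E'
from h import *
S=cam('scene');D=cam('side');f=1/1.4
np.set_printoptions(precision=4,suppress=True)
# locker blue top: cluster bright blue
for n,C in(('scene',S),('side',D)):
    im=cv2.imread(f'pics/{n}0.png').astype(int);b,g,r=im[...,0],im[...,1],im[...,2]
    m=((b>r+50)&(b>g+35)).astype(np.uint8)
    m[:135]=0
    k,l,st,ce=cv2.connectedComponentsWithStats(m);i=1+st[1:,4].argmax()
    m=(l==i).astype(np.uint8);c=cv2.findContours(m,0,1)[0][0]
    h=cv2.approxPolyDP(cv2.convexHull(c),4,True)[:,0]
    print(n,st[i])
    for p in h: print(p,plane(C,p,.105)[:2],plane(C,p,0)[:2])
P={'pin':((569,324),(462,396)),'bigpin':((579,281),(525,379)),'red':((524,311),(455,364)),'hasp_end_top':((333,309),(361,249)),'staple':((403,289),(412,284)),
'dowel':((562,354),(419,405)),'punch':((553,385),(377,416))}
for k,(a,b) in P.items(): print(k,*tri((S,np.array(a)*f),(D,np.array(b)*f)))
for p in[(355,421),(480,410),(485,432),(357,450)]: print('rack',plane(D,np.array(p)*f,.04)[:2])
E
```

```text
scene [ 242  140  119   95 5456]
[242 167] [ 0.4787 -0.2509] [ 0.3863 -0.3178]
[279 140] [ 0.3096 -0.2192] [ 0.1974 -0.2823]
[360 184] [0.3606 0.0859] [0.2544 0.0586]
[349 209] [0.4679 0.0984] [0.3743 0.0726]
[325 234] [0.5824 0.0801] [0.5022 0.0521]
[263 201] [ 0.5656 -0.1227] [ 0.4834 -0.1746]
[243 181] [ 0.5276 -0.2151] [ 0.441  -0.2778]
side [ 296  160   79  103 6430]
[314 160] [ 0.4757 -0.2518] [ 0.4692 -0.4357]
[374 165] [ 0.3046 -0.2261] [ 0.2752 -0.4065]
[364 262] [0.3739 0.2007] [0.3538 0.0774]
[296 254] [0.5248 0.1763] [0.5249 0.0497]
[296 220] [0.5258 0.0458] [ 0.5261 -0.0983]
pin [0.4524 0.2618 0.0958] 0.0015466254555391015
bigpin [0.356  0.2442 0.1175] 0.0006020737241397832
red [0.4589 0.1737 0.0858] 0.0005399659092290983
hasp_end_top [ 0.6406 -0.1597  0.089 ] 0.010722240861064524
staple [ 0.5308 -0.061   0.0837] 0.0004225786556204926
dowel [0.5185 0.2733 0.0856] 0.0024446567516328353
punch [0.5822 0.2822 0.0705] 0.0018762136395761631
rack [0.6173 0.2608]
rack [0.4189 0.2315]
rack [0.4143 0.2801]
rack [0.6098 0.3221]
```

```bash
python3 - <<'E'
import cv2,numpy as np
a=cv2.imread('pics/side0.png')[150:250,245:385];b=cv2.imread('pics/scene0.png')[135:240,225:365]
cv2.imwrite('pics/z.png',np.vstack([cv2.resize(x,(560,int(x.shape[0]*560/x.shape[1]))[:2],interpolation=cv2.INTER_CUBIC)[:300] for x in(a,b)]))
a=cv2.imread('pics/side0.png');b=cv2.imread('pics/scene0.png')
cv2.imwrite('pics/z.png',np.hstack([cv2.resize(a[150:270,250:380],None,fx=3,fy=3,interpolation=2),cv2.resize(b[135:255,225:360],None,fx=3,fy=3,interpolation=2)]))
E
```

```text
(no output)
```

View pics/z.png

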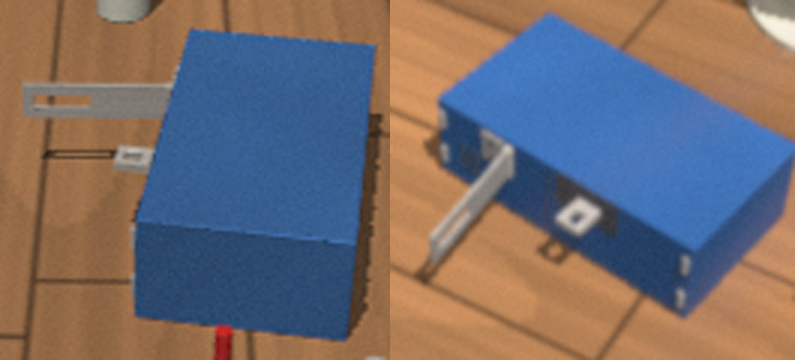

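The zooms show the hasp strap sticking out roughly along the locker's +x (side zoom 22–170,100). The staple's eye is at zoom (133,157) side and (577,215) scene. Heights fit the text: pin top about 0.096, staple about 0.084. Locker yaw is about -10°. I'll move over the pin and look from near.

Emit:
jog_arm(targets=[85, 250, -315, -40, 8, 85, 250, -315, -40, 8, 85, 250, -315, -40, 8, 85, 250, -315, -40, 8, 85, 250, -315, -40, 8, 85, 250, -315, -40, 8, 85, 250, -315, -40, 8, 85, 250, -315, -40, 8, 85, 250, -315, -40, 8, 85, 250, -315, -40, 8])

```text
time: 0.98
eef_pos: [0.4348, 0.2535, 0.364]
tool_rot: [-3.141, 0.0, 2.969]
ft_force: [-0.1, -0.0, -0.0]
gripper_width: 0.0848
grip_force: 0.0
```

```bash
cat > shot.py <<'E'
from h import *
import sys,pickle
s=bot.get_state();im=bot.grab_frame('wrist')[:,:,::-1]
cv2.imwrite(f'pics/{sys.argv[1]}.png',im);pickle.dump(s,open(f'pics/{sys.argv[1]}.pkl','wb'))
print(s['time'],s['eef_pos'].round(4),s['tool_rot'].round(4),s['ft_force'].round(1),s['gripper_width'],s['joint_positions'].round(2),abs(s['joint_vel']).max().round(3))
E
python3 shot.py w1
```

```text
0.9833 [0.4348 0.2535 0.364 ] [-3.1406e+00  2.0000e-04  2.9687e+00] [-0.1 -0.  -0. ] 0.08480821667377524 [ 0.46 -0.17  1.56 -0.    1.76 -0.94] 0.678
```

Emit:
jog_arm(targets=[0, 130, -340, 0, 0, 0, 130, -340, 0, 0, 0, 130, -340, 0, 0, 0, 130, -340, 0, 0, 0, 130, -340, 0, 0, 0, 130, -340, 0, 0, 0, 130, -340, 0, 0, 0, 130, -340, 0, 0, 0, 130, -340, 0, 0, 0, 130, -340, 0, 0])

```text
time: 1.87
eef_pos: [0.5645, -0.0886, 0.3633]
tool_rot: [-3.139, -0.001, 2.965]
ft_force: [-0.4, 0.8, -1.2]
gripper_width: -0.0001
grip_force: 0.0
```

```bash
python3 shot.py w2; python3 -c "
import cv2,numpy as np
a,b=[cv2.imread(f'pics/w{i}.png') for i in(1,2)]
cv2.imwrite('pics/zz.png',cv2.resize(np.vstack([a[60:360],b[60:360]]),(560,600)))"
```

```text
1.8667 [ 0.5645 -0.0886  0.3633] [-3.1395e+00 -1.2000e-03  2.9648e+00] [-0.4  0.8 -1.2] -7.359145774896199e-05 [-0.21  0.01  1.39 -0.    1.75 -1.61] 0.073
```

View pics/zz.png

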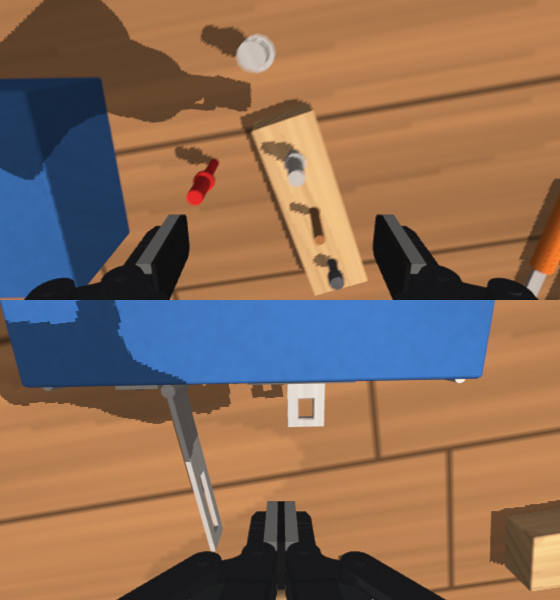

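The top half (w1) shows the rack with the pin's grip top at (296,165→row 225), the dowel and punch below it, and the loose big and red pins outside. The bottom half (w2) shows the hasp hinge at (168,391→151), the strap end near (215,545→305), and the staple eye at (306,408→168).

```bash
python3 - <<'E'
from h import *
import pickle
np.set_printoptions(precision=4,suppress=True)
C={i:cam('wrist',pickle.load(open(f'pics/w{i}.pkl','rb'))) for i in(1,2)}
im=cv2.imread('pics/w2.png').astype(int);b,g,r=im[...,0],im[...,1],im[...,2]
# front top edge of the locker: lowest blue pixel per column
m=(b>r+50)&(b>g+35)
pts=np.array([plane(C[2],(u,np.where(m[:,u])[0].max()+.5),.105)[:2] for u in list(range(40,110,3))+list(range(340,470,3))])
d=cv2.fitLine(pts.astype(np.float32),cv2.DIST_HUBER,0,1e-4,1e-4).ravel();ly=d[:2]*np.sign(d[1]);lx=np.array([ly[1],-ly[0]]);e=d[2:]
print('ly',ly,'yaw',np.degrees(np.arctan2(ly[1],ly[0]))-90,'edge',e)
# staple: white blob, eye hole
w=((im.min(2)>165)).astype(np.uint8);w[:130]=0;w[215:]=0;w[:,:270]=0;w[:,345:]=0
cs,h=cv2.findContours(w,cv2.RETR_CCOMP,cv2.CHAIN_APPROX_NONE)
for c,hh in zip(cs,h[0]):
    if cv2.contourArea(c)>20:
        x,y,ww,hg=cv2.boundingRect(c)
        for (u,v),n in (((x+ww/2,y+hg/2),'mid'),((x,y+hg/2),'L'),((x+ww,y+hg/2),'R'),((x+ww/2,y),'T'),((x+ww/2,y+hg),'B')):
            q=plane(C[2],(u,v),.085)[:2];print(n,'hole' if hh[3]>=0 else 'outer',(u,v),q,'locker frame rel edge',(q-e)@lx,(q-e)@ly)
def L(q): return ((q[:2]-e)@lx,(q[:2]-e)@ly)
for n,uv,z in(('hinge',(168,151),.099),('endtop',(205,307),.099),):
    q=plane(C[2],uv,z);print(n,q,L(q))
S=cam('scene');D=cam('side')
print('eye tri',tri((C[2],(306.,168.)),(S,(225+(577-390)/3,135+215/3)),(D,(250+133/3,150+157/3))))
print('pin top tri',tri((C[1],(296.,235.)),(S,(569/1.4,324/1.4)),(D,(462/1.4,396/1.4))))
im=cv2.imread('pics/w1.png');cv2.imwrite('pics/c.png',np.hstack([cv2.resize(im[190:290,245:345],(400,400),interpolation=2),cv2.resize(cv2.imread('pics/w2.png')[130:330,130:330],(400,400),interpolation=2)]))
E
```

```text
ly [0.1638 0.9865] yaw -9.426155 edge [ 0.5091 -0.0744]
mid outer (306.5, 165.0) [ 0.5319 -0.0632] locker frame rel edge 0.020667837361246263 0.014767627584577463
L outer (288, 165.0) [ 0.5294 -0.0772] locker frame rel edge 0.02049357837173396 0.0005642115489764805
R outer (325, 165.0) [ 0.5344 -0.0492] locker frame rel edge 0.020842066163860543 0.02896858316133582
T outer (306.5, 143) [ 0.5155 -0.0607] locker frame rel edge 0.0040479085102555585 0.014559128800392212
B outer (306.5, 187) [ 0.5491 -0.0658] locker frame rel edge 0.0380173126914492 0.014985278607336441
mid hole (306.5, 168.5) [ 0.5346 -0.0636] locker frame rel edge 0.023377962486811444 0.01480162639400297
L hole (297, 168.5) [ 0.5333 -0.0708] locker frame rel edge 0.023288296089360894 0.007483283307398952
R hole (316, 168.5) [ 0.5359 -0.0564] locker frame rel edge 0.023467620880216727 0.02211931621080977
T hole (306.5, 157) [ 0.5259 -0.0623] locker frame rel edge 0.014542269438508745 0.01469078168013433
B hole (306.5, 180) [ 0.5435 -0.065 ] locker frame rel edge 0.03241498959833075 0.014914996865218239
hinge [ 0.5019 -0.1598  0.099 ] (np.float64(0.006901615912065684), np.float64(-0.08545613847172225))
endtop [ 0.633  -0.1661  0.099 ] (np.float64(0.13722489247001507), np.float64(-0.07019097764999355))
eye tri (array([ 0.5324, -0.0629,  0.084 ]), np.float64(0.0021616817092543323))
pin top tri (array([0.4532, 0.2622, 0.0967]), np.float64(0.001864386450326325))
```

View pics/c.png

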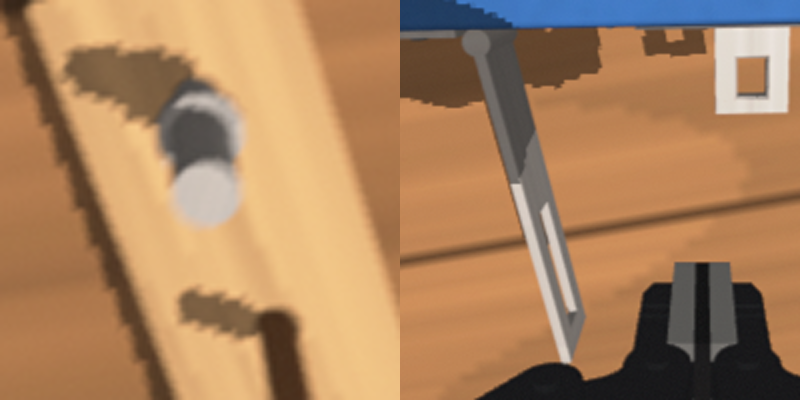

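The pin top is at zoom (206,190) with its collar above it, in the bore at the pin-end of the rack. The strap's lit top edge runs from (475,42) to (565,360), so it points about along world +x from the hinge at (0.500,-0.160). The eye is at about (0.533,-0.063), 100 mm from the hinge, which fits the given sizes. I'll now place the closed fingers on the strap's -y side.

Emit:
jog_arm(targets=[0, -5, -115, 0, 0, 0, -5, -115, 0, 0, 0, -5, -115, 0, 0, 0, -5, -115, 0, 0, 0, -5, -115, -40, 0, 0, -5, -115, -80, 0, 0, -5, -115, -118, 0, 0, -5, -115, -118, 0, 0, -5, -115, -118, 0, 0, -5, -115, -118, 0])

```text
time: 2.75
eef_pos: [0.5592, -0.198, 0.2494]
tool_rot: [-3.141, 0.003, 2.972]
ft_force: [0.4, 0.1, 1.0]
gripper_width: 0.0002
grip_force: 0.0
```

```bash
python3 shot.py w3
```

```text
2.75 [ 0.5592 -0.198   0.2494] [-3.1412e+00  2.8000e-03  2.9715e+00] [0.4 0.1 1. ] 0.0001668162520421321 [-0.4   0.1   1.5   0.    1.54 -1.8 ] 0.042
```

Emit:
jog_arm(targets=[0, -1, 12, 0, 0, 0, -3, 20, 0, 0, 0, -2, 26, 0, 0, 0, -1, 32, 0, 0, 0, 0, 38, 0, 0, 0, -1, 44, 0, 0, 0, -2, 50, 0, 0, 0, -3, 55, 0, 0, 0, -4, 60, 0, 0, 0, -4, 60, 0, 0])

```text
time: 3.63
eef_pos: [0.5544, -0.1377, 0.2464]
tool_rot: [3.141, -0.0, 2.971]
ft_force: [0.2, 0.5, 0.1]
gripper_width: 0.0003
grip_force: 0.0
```

```bash
python3 shot.py w4
```

```text
3.6333 [ 0.5544 -0.1377  0.2464] [ 3.1406e+00 -5.0000e-04  2.9712e+00] [0.2 0.5 0.1] 0.0003302189482978123 [-0.3   0.04  1.56  0.    1.54 -1.7 ] 0.014
```

View pics/w4.png

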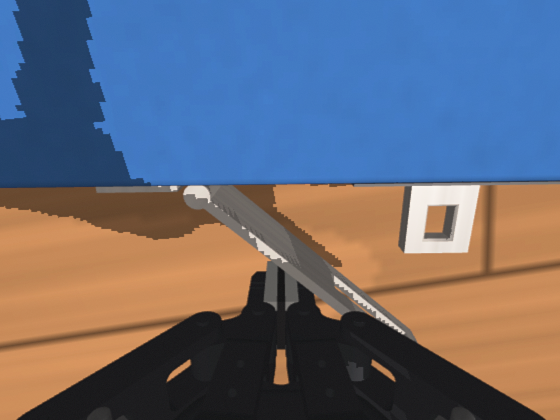

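The hasp is swinging: the strap now runs from the hinge (196,196) to (410,335), about 50° along, with the fingers behind it and the staple clear at (440,220). I'll carry on to shut.

Emit:
jog_arm(targets=[0, -2, 5, 0, 0, 0, -5, 10, 0, 0, 0, -8, 15, 0, 0, 0, -12, 19, 0, 0, 0, -17, 23, 0, 0, 0, -22, 26, 0, 0, 0, -28, 29, 0, 0, 0, -33, 31, 0, 0, 0, -36, 32, 0, 0, 0, -36, 32, 0, 0])

```text
time: 4.52
eef_pos: [0.5203, -0.1072, 0.2472]
tool_rot: [-3.141, 0.013, 2.97]
ft_force: [22.4, -7.3, -11.0]
gripper_width: -0.0005
grip_force: 11.1
```

```bash
python3 shot.py w5
```

```text
4.5167 [ 0.5203 -0.1072  0.2472] [-3.1407  0.0125  2.9705] [ 22.4  -7.3 -11. ] -0.0004537077418424815 [-0.27 -0.07  1.67  0.    1.53 -1.67] 0.014
```

View pics/w5.png

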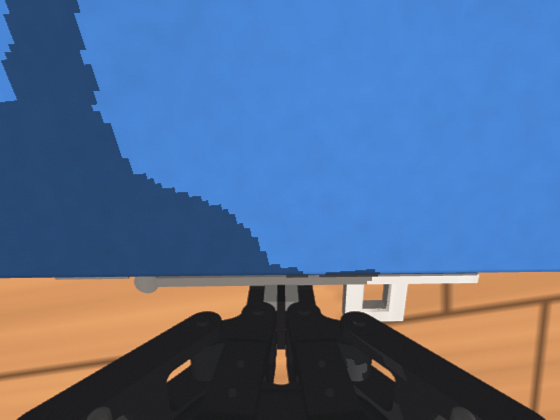

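The strap is flat along the doors, from hinge (147,284) to end (478,278). The staple stands through the slot, eye at (376,297), and the contact force was 23 N against the stop. Now I'll back off, rise, and go over to the pin.

Emit:
jog_arm(targets=[0, 15, -3, 0, 0, 0, 35, -5, 0, 0, 0, 35, -5, 40, 0, 0, 35, -5, 80, 0, 0, 35, -5, 115, 0, 0, 20, 35, 115, 0, 45, 10, 75, 115, 0, 45, 0, 110, 115, 0, 45, -10, 150, 115, 0, 45, -20, 190, 115, 0])

```text
time: 5.4
eef_pos: [0.497, 0.0849, 0.3617]
tool_rot: [3.141, -0.001, 2.97]
ft_force: [0.7, 0.4, -0.2]
gripper_width: 0.0448
grip_force: 0.0
```

Emit:
jog_arm(targets=[45, -15, 40, 0, 0, 45, -30, 80, 0, 0, 45, -40, 120, 0, 0, 45, -46, 150, 0, 0, 45, -46, 178, 0, 0, 45, -46, 178, 0, 0, 45, -46, 178, 0, 0, 45, -46, 178, 0, 0, 45, -46, 178, 0, 0, 45, -46, 178, 0, 0])

```text
time: 6.23
eef_pos: [0.4527, 0.2602, 0.3618]
tool_rot: [-3.141, -0.0, 2.969]
ft_force: [0.6, 0.7, -0.5]
gripper_width: 0.0454
grip_force: 0.0
```

```bash
python3 shot.py w6; python3 - <<'E'
from h import *
import pickle
np.set_printoptions(precision=4,suppress=True)
im=cv2.imread('pics/w4.png').astype(int);s=pickle.load(open('pics/w4.pkl','rb'));C=cam('wrist',s)
w=((im.min(2)>165)).astype(np.uint8);w[:150]=0;w[260:]=0;w[:,:395]=0;w[:,485:]=0
cs,h=cv2.findContours(w,cv2.RETR_CCOMP,cv2.CHAIN_APPROX_NONE)
for c,hh in zip(cs,h[0]):
    if cv2.contourArea(c)>50:
        P=np.array([plane(C,p+.0,.085)[:2] for p in c[:,0]]);R=cv2.minAreaRect((P*1000).astype(np.float32));print('hole' if hh[3]>=0 else 'outer',R)
        P2=P@np.array([[.9865,.1638],[-.1638,.9865]]);print((P2.min(0)+P2.max(0))/2@np.array([[.9865,-.1638],[.1638,.9865]]),np.ptp(P2,axis=0))
E
python3 - <<'E'
import cv2,numpy as np
a=cv2.imread('pics/w6.png');cv2.imwrite('pics/w6b.png',a[100:420])
E
```

```text
6.2333 [0.4527 0.2602 0.3618] [-3.1415e+00 -1.0000e-04  2.9688e+00] [ 0.6  0.7 -0.5] 0.04540269426884275 [ 0.46 -0.12  1.52 -0.    1.75 -0.94] 0.003
outer ((533.0783081054688, -64.41344451904297), (28.0474910736084, 30.70709991455078), 80.95729064941406)
[ 0.5331 -0.0644] [0.0306 0.0282]
hole ((534.530029296875, -64.42649841308594), (13.78946590423584, 17.011917114257812), 80.55291748046875)
[ 0.5345 -0.0644] [0.017  0.0138]
```

View pics/w6.png

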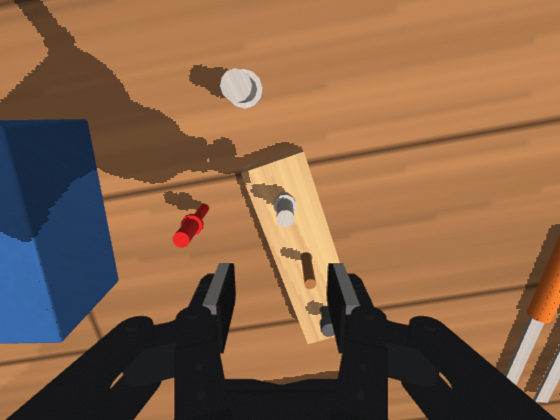

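The pin's grip top is at (286,218) in the rack. The fingers straddle it at 45 mm, with the red pin (180,240) and big pin (240,88) clear. I'll measure the pin exactly.

```bash
python3 - <<'E'
from h import *
import pickle
np.set_printoptions(precision=4,suppress=True)
cu=[]
for n,c0 in(('w1',(296,228)),('w6',(286,218))):
    im=cv2.imread(f'pics/{n}.png');C=cam('wrist',pickle.load(open(f'pics/{n}.pkl','rb')))
    u,v=c0;p=im[v-25:v+25,u-25:u+25].astype(int)
    m=((p.min(2)>150)&(np.ptp(p,axis=2)<25)).astype(np.uint8)
    k,l,st,ce=cv2.connectedComponentsWithStats(m)
    for i in range(1,k):
        if st[i,4]>40: print(n,st[i],ce[i]+[u-25,v-25],plane(C,ce[i]+[u-25,v-25],.098))
    i=1+st[1:,4].argmax()
    # top disc: lowest full-width part of the blob
    c=cv2.findContours((l==i).astype(np.uint8),0,1)[0][0][:,0];print((l[10:45,10:40]==i).astype(int).sum(1))
    q=c[c[:,1]>c[:,1].max()-11];(x,y),r=cv2.minEnclosingCircle(q.astype(np.float32));uv=(x+u-25,y+v-25);print(uv,r,plane(C,uv,.098));cu.append((C,uv))
print(tri(*cu))
E
```

```text
w1 [19 11 15 13 45] [298.0222 217.1778] [0.4391 0.2661 0.098 ]
w1 [ 18  28  15  14 166] [296.4398 237.4217] [0.4555 0.2622 0.098 ]
[ 0  0  0  0  0  0  0  0  0  0  0  0  0  0  0  0  0  0  6 11 13 13 14 13
 14 14 14 14 13 11 10  6  0  0  0]
(296.0, 238.0) 7.615873336791992 [0.4559 0.2618 0.098 ]
w6 [18  2 17 15 72] [289.4722 199.6944] [0.4413 0.2688 0.098 ]
w6 [ 16  17  17  17 211] [285.2938 217.763 ] [0.4549 0.2634 0.098 ]
[ 0  0  0  0  0  0  0  3  9 12 14 15 16 17 16 16 16 16 15 14 13 11  7  1
  0  0  0  0  0  0  0  0  0  0  0]
(285.0, 218.0) 8.24631118774414 [0.455  0.2631 0.098 ]
(array([0.4535, 0.2626, 0.1032]), np.float64(0.0007403144033207175))
```

Emit:
jog_arm(targets=[45, 2, 3, -35, 0, 45, 2, 3, -70, 0, 45, 2, 3, -100, 0, 45, 2, 3, -117, 0, 45, 2, 3, -117, 0, 0, 2, 3, -117, 0, 0, 2, 3, -117, 0, 0, 2, 3, -117, 0, 0, 2, 3, -117, 0, 0, 2, 3, -117, 0])

```text
time: 7.12
eef_pos: [0.4551, 0.2643, 0.2472]
tool_rot: [3.14, 0.004, 2.97]
ft_force: [0.2, -1.9, 6.9]
gripper_width: 0.0117
grip_force: 58.6
```

```bash
python3 shot.py w7
```

```text
7.1167 [0.4551 0.2643 0.2472] [3.1398 0.0035 2.9702] [ 0.2 -1.9  6.9] 0.011737448538311174 [ 0.46 -0.08  1.68 -0.    1.54 -0.94] 0.002
```

Emit:
jog_arm(targets=[0, 0, 0, 15, 0, 0, 0, 0, 35, 0, 0, 0, 0, 60, 0, 0, 0, 0, 85, 0, 0, 0, 0, 110, 0, 0, 0, 0, 110, 0, 0, 0, 0, 110, 0, 0, 0, 0, 110, 0, 0, 0, 0, 110, 0, 0, 0, 0, 110, 0])

```text
time: 8.0
eef_pos: [0.4544, 0.2642, 0.353]
tool_rot: [-3.14, -0.002, 2.97]
ft_force: [0.8, -0.2, -1.1]
gripper_width: 0.0121
grip_force: 58.6
```

```bash
python3 shot.py w8; python3 - <<'E'
from h import *
S=cam('scene');D=cam('side');s=bot.get_state();g=s['eef_pos']-[0,0,.17]
o=[]
for n,C in(('scene',S),('side',D)):
    im=bot.grab_frame(n)[:,:,::-1];cv2.imwrite(f'pics/{n}8.png',im);u,v=proj(C,g).astype(int);print(n,u,v)
    o.append(cv2.resize(im[v-50:v+50,u-45:u+45],None,fx=4,fy=4,interpolation=2))
o.append(cv2.resize(cv2.imread('pics/w8.png')[200:420,180:380],(364,400)))
x=np.hstack(o);cv2.imwrite('pics/y8.png',cv2.resize(x,(800,int(x.shape[0]*800/x.shape[1]))))
E
```

```text
8.0 [0.4544 0.2642 0.353 ] [-3.1400e+00 -2.2000e-03  2.9705e+00] [ 0.8 -0.2 -1.1] 0.012142749917385006 [ 0.46 -0.11  1.52  0.    1.73 -0.94] 0.004
scene 415 210
side 330 252
```

View pics/y8.png

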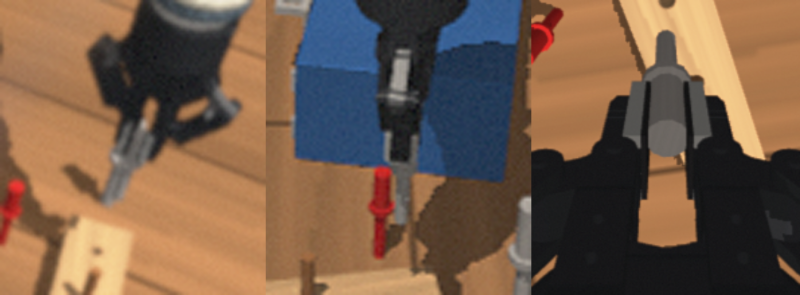

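The pin has been lifted upright: the left and middle crops show the shank hanging straight down below the fingers, and the right crop shows the grip between the pads with the collar just past the tips and an empty bore behind. Next I carry it over the staple.

Emit:
jog_arm(targets=[0, 2, -8, 38, 0, 0, 10, -48, 40, 0, 0, 20, -88, 40, 0, 0, 30, -128, 40, 0, 0, 40, -168, 40, 0, 0, 50, -208, 40, 0, 0, 60, -248, 40, 0, 0, 70, -288, 40, 0, 0, 79, -328, 40, 0, 0, 79, -328, 40, 0])

```text
time: 8.98
eef_pos: [0.5341, -0.0699, 0.3934]
tool_rot: [-3.138, -0.001, 2.963]
ft_force: [0.9, 0.5, -1.4]
gripper_width: 0.0122
grip_force: 58.8
```

Emit:
jog_arm(targets=[0, 0, 0, -20, 0, 0, 0, 0, -40, 0, 0, 0, 0, -53, 0, 0, 0, 0, -57, 0, 0, 0, 0, -57, 0, 0, 0, 0, -57, 0, 0, 0, 0, -57, 0, 0, 0, 0, -57, 0, 0, 0, 0, -57, 0, 0, 0, 0, -57, 0])

```text
time: 9.82
eef_pos: [0.5336, -0.0637, 0.3385]
tool_rot: [-3.142, 0.001, 2.971]
ft_force: [0.2, -0.9, -0.2]
gripper_width: 0.0116
grip_force: 58.8
```

```bash
python3 shot.py w9; python3 - <<'E'
from h import *
s=bot.get_state()
S=cam('scene');D=cam('side');W=cam('wrist',s)
im=cv2.imread('pics/w9.png')
u,v=proj(W,[.534,-.064,.085]).astype(int);print(u,v,proj(W,s['eef_pos']-[0,0,.237]))
o=[cv2.resize(im[v-45:v+45,u-45:u+45],(400,400),interpolation=2)]
im=bot.grab_frame('scene')[:,:,::-1];u,v=proj(S,[.534,-.064,.09]).astype(int);print(u,v)
o.append(cv2.resize(im[v-25:v+25,u-25:u+25],(400,400),interpolation=2))
cv2.imwrite('pics/scene9.png',im);cv2.imwrite('pics/y9.png',np.hstack(o))
E
```

```text
9.8167 [ 0.5336 -0.0637  0.3385] [-3.1415e+00  1.3000e-03  2.9706e+00] [ 0.2 -0.9 -0.2] 0.011570201400208662 [-0.18 -0.08  1.52 -0.    1.7  -1.58] 0.006
280 220 [280.70176942 228.18752088]
286 205
```

View pics/y9.png

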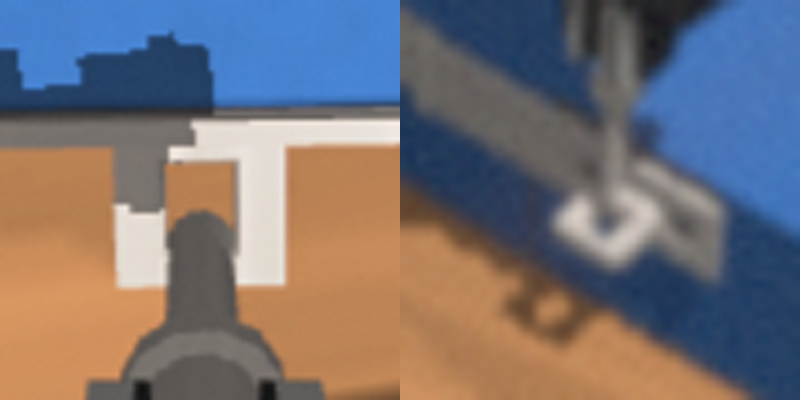

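The wrist crop shows the shank (167–237) centred on the eye (166–237) and the staple (115–286). The scene crop shows the pin directly over the eye and the strap flat on the door. Lowering now.

Emit:
jog_arm(targets=[0, 0, 0, -6, 0, 0, 0, 0, -10, 0, 0, 0, 0, -13, 0, 0, 0, 0, -16, 0, 0, 0, 0, -19, 0, 0, 0, 0, -22, 0, 0, 0, 0, -25, 0, 0, 0, 0, -28, 0, 0, 0, 0, -28, 0, 0, 0, 0, -28, 0])

```text
time: 10.75
eef_pos: [0.5335, -0.0637, 0.3094]
tool_rot: [-3.142, -0.0, 2.97]
ft_force: [-0.0, -0.3, -0.6]
gripper_width: 0.012
grip_force: 58.8
```

The foot is through the eye without contact. On down to just above seating.

Emit:
jog_arm(targets=[0, 0, 0, -6, 0, 0, 0, 0, -12, 0, 0, 0, 0, -18, 0, 0, 0, 0, -24, 0, 0, 0, 0, -29, 0, 0, 0, 0, -33, 0, 0, 0, 0, -35, 0, 0, 0, 0, -36, 0, 0, 0, 0, -36, 0, 0, 0, 0, -36, 0])

```text
time: 11.58
eef_pos: [0.5336, -0.0637, 0.2739]
tool_rot: [-3.142, 0.0, 2.97]
ft_force: [-0.2, -0.7, -0.9]
gripper_width: 0.0119
grip_force: 58.8
```

Emit:
jog_arm(targets=[0, 0, 0, -1, 0, 0, 0, 0, -2, 0, 0, 0, 0, -2, 0, 20, 0, 0, -2, 0, 35, 0, 0, -2, 0, 45, 0, 0, -2, 0, 45, 0, 0, -2, 0, 45, 0, 0, -2, 0, 45, 0, 0, -2, 0, 45, 0, 0, -2, 0])

```text
time: 12.42
eef_pos: [0.5335, -0.0637, 0.2716]
tool_rot: [3.142, -0.0, 2.97]
ft_force: [0.5, 0.6, -0.1]
gripper_width: 0.0455
grip_force: 0.0
```

Emit:
jog_arm(targets=[45, 0, 0, 10, 0, 45, 0, 0, 30, 0, 45, 0, 0, 60, 0, 45, 0, 0, 90, 0, 45, 0, 0, 100, 0, 45, 0, 0, 100, 0, 45, 0, 0, 100, 0, 45, 0, 0, 100, 0, 45, 0, 0, 100, 0, 45, 0, 0, 100, 0])

```text
time: 13.25
eef_pos: [0.5334, -0.0637, 0.3697]
tool_rot: [3.142, -0.003, 2.97]
ft_force: [-0.5, -0.2, -0.2]
gripper_width: 0.0449
grip_force: 0.0
```

```bash
python3 shot.py w10; python3 - <<'E'
from h import *
import pickle
np.set_printoptions(precision=4,suppress=True)
s=pickle.load(open('pics/w10.pkl','rb'));W=cam('wrist',s);D=cam('side')
S=cam('scene')
for n,C in(('scene',S),('side',D)):
    cv2.imwrite(f'pics/{n}10.png',bot.grab_frame(n)[:,:,::-1])
for n,C in(('w10',W),('side10',D),('scene10',S)):
    im=cv2.imread(f'pics/{n}.png').astype(int)
    for z in(.123,.128):print(n,z,'expected top',proj(C,[.534,-.064,z]))
    u,v=proj(C,[.534,-.064,.123]).astype(int);k=26 if n=='w10' else 14
    p=im[v-k:v+k:2 if n=='w10' else 1,u-k:u+k:2 if n=='w10' else 1]
    for row in p: print(''.join('B' if q[0]>q[2]+45 else 'o' if q[2]>q[0]+35 else '#' if q.mean()>165 else '+' if q.mean()>110 else '.' for q in row))
E
```

```text
13.25 [ 0.5334 -0.0637  0.3697] [ 3.1415 -0.0032  2.9704] [-0.5 -0.2 -0.2] 0.04489550584112165 [-0.18 -0.08  1.47  0.    1.76 -1.58] 0.007
w10 0.123 expected top [280.406  225.4028]
w10 0.128 expected top [280.405  227.9179]
ooooo+++++..++#+.#####oooo
ooooo++++.#######+####oooo
ooooo+++..++.+.###+###oooo
ooooo+++.+......+#####oooo
ooooo++.++.......#####oooo
ooooo++++........+####oooo
ooooo++++........+####oooo
ooooo#+++........+####oooo
ooooo###+........+####oooo
ooooo###+...++++++####oooo
ooooo####.++++++#+####oooo
ooooo####.++++++######oooo
ooooo####+++##########oooo
ooooo####+############oooo
ooooooooo#########oooooooo
oooooooooo########oooooooo
oooooooooo#######ooooooooo
oooooooooooo###ooooooooooo
oooooooooooooooooooooooooo
oooooooooooooooooooooooooo
oooooooooooooooooooooooooo
oooooooooooooooooooooooooo
oooooooooooooooooooooooooo
oooooooooooooooooooooooooo
oooooooooooooooooooooooooo
oooooooooooooooooooooooooo
side10 0.123 expected top [293.2515 189.6144]
side10 0.128 expected top [293.262  188.0016]
oooooooooooooooooooooooooooo
oooooooooooooooooooooooooooo
ooooooooooooooooooooooo
[... 936 characters left out ...]
BBBB
BBBBBBBBBBBBBBBBBBBBBBBBBBBB
..BBBBBBBBBBBBBBBBBBBBBBBBBB
....BBBBBBBBBBBBBBBBBBBBBBBB
......BBBBBBBBBBBBBBBBBBBBBB
.......BBBBBBBBBBBBBBBBBBBBB
...........BBBBBBBBBBBBBBBBB
.............BBBBBBBBBBBBBBB
...............BBBBBBBBBBBBB
..................BBBBBBBBBB
...............+...BBBBBBBBB
.............++++++BBBBBBBBB
.............+####+.BBBBBBBB
.............++##+++.BBBBBBB
B.............++++++++.BBBBB
BBB...........+++++++++..BBB
BBBB..........+++++++++++.BB
BBBB..........+++++++++++++.
BB.........++.++++++++++++++
B.B......+++++++++###+++++++
B.......++#+++++++###++..+++
........+###+++++####++...++
........++###++######++....+
.........++########+++++...+
o.........+++#####+++.++++++
```

```bash
python3 -c "
from plant import bot
print(bot.hand_in())"
```

```text
the job is handed in; nothing more can be done
None
```

The hasp is shut over its staple and the pin stands in the eye, its top at about the height it should have when the collar sits on the staple. I handed the job in at about 13.4 s with the gripper clear; the hand-in returned no verdict.

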